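# Drive the gudgeon pin out of a piston

## Robot

A 6-joint arm with a two-finger parallel gripper is mounted at the origin on the work surface. World frame = base frame: x ahead of the robot, y to its left, z up, the work surface at z = 0. Lengths are in mm, angles in rad, forces in N, time in s.
With the tool pointing down it reaches from about 300 to 775 mm from the base axis. Payload 14.6 kg.
Tool frame: the origin (TCP) lies between the finger pads; the fingertips stand 22 mm ahead of it and the grasp point (between the pads) lies 3 mm ahead of it (manip.tcp_to_tips is the distance from the TCP to the fingertips, in mm); y points along the fingers, z is the direction in which the jaws open and shut, and the axes are right-handed (so a half turn about y gives the same grasp; the last joint's range is limited). The gripper opens to 94 mm and grips with 3 to 60 N. Pads are 16 mm wide; open, the fingers measure 119 mm over their backs; the gripper's body (75 mm by 177 mm) begins 78 mm behind the grasp point.
Start: joints at [1.228, 0.3, 1.521, -0, 1.321, -0.067], TCP at [149.772, 529.205, 227.446] pointing down, gripper open.
Joint ranges: [-3.03, 3.03], [-0.79, 2.21], [0.23, 2.52], [-1.04, 4.18], [0, 3.07], [-2.55, 2.55]. Speed limits (rad/s): [2.22, 2.22, 2.57, 3.14, 3.14, 3.14].

## Interface

Orientations are given as [roll, pitch, yaw] about the fixed x, y, z axes, in that order (R = Rz(yaw) Ry(pitch) Rx(roll)).
In Python, from cell import manip gives the robot as it stands.
- The arm moves only by the shell command python3 -m jog 'ROWS' [OPENING] [FORCE]. ROWS is JSON, one flat list of numbers, 6 for each row, row after row: the shift along the tool's x, y, z in mm, then the turn, a rotation vector about the tool's x, y, z in degrees. A call has 1 to 10 rows; each row is the pose to reach, as a shift and turn from the pose commanded when the call began, along the tool's axes at that moment; what a row does not reach only later rows make up. A row lasts 1/12 s, in which the tool goes at most 41.7 mm and 7.16 degrees, less where a joint would pass 70% of its speed; a pose out of reach is approached as far as the arm can. A call with a gripper value outside its range is refused whole. OPENING is the finger opening in mm, from 0 to 94, set as the call begins (- or left out, the last holds). The fingers move at their own pace and stop on an object; FORCE is the grip in N (left out, the last holds). Time passes only in rows, so rows that repeat a pose let the fingers close. It gives the time, the measured TCP pose, the force and the opening at its end, in the units of the state.
- manip.read_state(): the state, without advancing time (a new reading comes with each control period).
- manip.camera(name): name is "scene" or "top" or "wrist"; returns a dict with "img" (400x640x3 uint8, red, green, blue), "intrinsics" (3x3 intrinsics, pixels), "k1" (the pictures are not rectified: a ray, as slopes to the right and down, at radius r is drawn at 1 + k1 r^2 times it, then the intrinsics apply), "origin" and "orientation" of the camera in the world. Camera axes: x right, y down, z forward; pixel columns grow to the right and rows downward; lengths in mm; the calibration is good to about 2 mm. A picture is of the moment at which its call begins. There is no depth.
- manip.sign_off(): hands the job in, once; it reports no verdict.
Trained networks look in a picture, given as the dict that the camera call returned (one of the last four; its "shot" number tells which), for a name from the list of things; names that differ only in an ending like _2 or _b are one class to them, and where a whole thing is asked for, a point or a joint stands for the part that bears it (a point fixed in the world has none). Each returns a list of dicts, best first, with "score" (0 to 1); they miss things now and then, are a little off and sometimes report something else, mostly with a low value. They report only what shows in the picture. A call takes as long as a camera call.
- manip.masks_of(thing, picture): "pixels" (400x640 bool, what is visible of it) and "xy" ([column, row] in pixels, amid what is visible of it).
- manip.tip_of(thing, picture): "xy" ([column, row] in pixels: a listed point, or the origin of a listed thing).
The state is a dict: "clock": time; "joints": joint angles; "qd": joint speeds; "effort": joint torques, N m; "eef_pos": TCP position; "eef_rot": TCP orientation; "wrist_force": force on the tool from outside, world axes, zero at the start; "moment": the same for the moment, N m; "finger_gap": finger opening in mm.
Only numpy, scipy, OpenCV 4.12 (cv2) and the standard library are available. Lean on these libraries where they do the work, as an engineer would, in place of code of your own. Each camera call takes 0.05 s, during which the arm holds its last target.

## Task

Push the tight gudgeon pin out of the clamped piston into the catch trough with the drift from the rack that fits: its nose goes into the pin bore but not through the hollow pin. Its nose sits off-centre on the handle, so feel it into the bore and keep it from bearing hard on the piston, push steadily, and stop as soon as the pin has dropped into the trough rather than ramming it on against the trough's end. Then draw the drift out and lay it back in its own place on the rack, leaving everything else where it is.

Things in the scene. Friction and masses are not known exactly. Their poses are not given: they have to be found in the camera images.
- cradle: Fixed steel stand that holds the piston; base plate 140 x 240 mm. Origin on the bench under the middle of the piston; its y axis is the direction in which the pin is driven out (the trough is on the +y side), z up. Catch trough: U-shaped, inside 32 mm wide, y = 30 to 109 mm, floor 88 mm and side walls 104 mm above the bench; end stop at y = 109 mm.
- piston: Aluminium piston clamped crown down in the cradle, 80 mm across, its top (open skirt) 132 mm above the bench. Origin on the axis of the pin bore midway between the two bosses, 104 mm above the bench; axes parallel to the cradle's, bore along y. Bore diameter 19.5 mm, sharp edges, through two bosses 36 mm wide and 42 mm high: y = -28 to -12 mm and y = 12 to 28 mm, open between them.
- pin: Hollow steel gudgeon pin, outside diameter 18 mm, hole 11 mm, length 48 mm, in the bore; origin at its centre, y along its axis. Its near end is 4 to 9 mm inside the bore's near mouth. It is tight: 6 to 16 N (varies) move it, until its rear end leaves the far boss (centre beyond about y = 52 mm in the piston's frame) and it drops about 6 mm onto the trough's floor.
- drift: Medium drift, the one that fits, in one of the rack's three places (varies). Square steel handle 20 x 20 x 90 mm, round head 30 mm across, 8 mm thick on its +y end, round aluminium nose out of the head. Origin at the handle's centre, +y towards the nose, z up. Nose diameter 17 mm, 76 mm long, tip 129 mm ahead of the origin, off centre: see drift_head. 0.35 kg, balances 18 mm ahead of it.
- drift_head (a point): Middle of the front face of the medium drift's round head, 53 mm ahead of the origin. The nose sits on an eccentric: parallel to the handle, but its axis 3.5 mm beside this point, in any direction (up, down, sideways: different each time and not in the reported poses). It does not turn in use. Find the direction by feel or by eye.
- drift_thin: Thin drift, would pass through the pin, in one of the rack's three places (varies). Square steel handle 20 x 20 x 90 mm, round head 30 mm across, 8 mm thick on its +y end, round aluminium nose out of the head. Origin at the handle's centre, +y towards the nose, z up. Nose central, diameter 7 mm, 76 mm long. Leave it.
- drift_thick: Thick drift, too big for the bore, in one of the rack's three places (varies). Square steel handle 20 x 20 x 90 mm, round head 30 mm across, 8 mm thick on its +y end, round aluminium nose out of the head. Origin at the handle's centre, +y towards the nose, z up. Nose central, diameter 26 mm, 46 mm long. Leave it.
- rack: Fixed steel rack, base 235 x 100 mm. Origin under its centre. Two rails along its x at y = -38 and +38 mm (8 mm thick, top 32 mm above the bench, upstands to 40 mm) carry the drifts' handles in three slots 32 mm wide, centred at x = -70, 0 and 70 mm; the drifts lie along its y, noses to +y, handle centres at y = 0 and 42 mm above the bench. Between the rails the base is 8 mm high.
- spare_piston: Bystander: loose solid-looking piston, 80 mm across, 60 mm high; origin under its centre.
- oil_filter: Bystander: black can 72 mm across, 85 mm high; origin under its centre.
- wrench: Bystander: wrench 200 mm long lying on the bench; origin under its middle.
- bearing: Bystander: steel ring 52 mm across, 15 mm high; origin under its centre.
- valve: Bystander: engine valve standing on its 34 mm head, 90 mm high; origin under its centre.
- socket: Bystander: steel socket 26 mm across, 35 mm high; origin under its centre.

How it is judged:
By the outcome, as a careful person would: the job done as asked, in the order asked, and still so for the second after the job is handed in, with the robot touching nothing.
It also fails if it takes over 72 s, if anything falls off the work surface, if the arm or the gripper's body presses on something with over 40 N, if the wrist force passes 120 N, or if a joint passes its speed limit or range.

## Working session

There is one attempt and no reset: what is moved stays moved. The work goes in short steps, Python scripts to look and compute and a shell command to move; the robot and the scene stay as the last step left them, time stands still between calls to the robot, and variables do not carry over. Pictures are saved under pics/ and viewed, and the job is handed in when it is done.

```bash
ls; mkdir -p pics; python3 - <<'E'
from cell import manip
import cv2
print(manip.read_state()); print(manip.tcp_to_tips)
for n in ["scene","top","wrist"]:
    c=manip.camera(n)
    cv2.imwrite(f"pics/{n}0.png",c["img"][:,:,::-1])
    print(n,c["intrinsics"],c["k1"],c["origin"],c["orientation"])
E
```

```text
pics
{'clock': 0.0, 'joints': array([ 1.22837378e+00,  3.00474404e-01,  1.52160336e+00, -1.16985225e-05,
        1.32068194e+00, -6.65877920e-02]), 'qd': array([ 0.00099574,  0.00101426,  0.00046132, -0.00032229,  0.00055078,
        0.00068903]), 'effort': array([-2.26513730e-03, -5.31800616e+01, -3.52731764e+01,  7.07883853e-02,
        2.44493445e-02, -5.24157784e-06]), 'eef_pos': array([149.71017517, 528.98053405, 226.8750751 ]), 'eef_rot': array([-1.57196154e+00,  6.63476092e-05, -2.75831895e-01]), 'wrist_force': array([-0.48179472, -0.22797324,  0.35916446]), 'moment': array([0.02423639, 0.01862569, 0.04525155]), 'finger_gap': 94.35356063343653}
22.0
scene [[415.93618706   0.         317.79995662]
 [  0.         415.93618706 204.77059411]
 [  0.           0.           1.        ]] -0.1104721718806154 [949.47758242 449.07737559 799.45831598] [-2.48108018 -0.00528927  2.44362823]
top [[417.5379276    0.         316.38666518]
 [  0.         417.5379276  198.70743201]
 [  0.           0.           1.        ]] -0.017584639935658418 [ 380.60176841   27.01244719 1017.19845724] [-2.90210224 -0.0056631  -1.46695633]
wrist [[327.90343411   0.         317.87836257]
 [  0.         327.90343411 200.79939925]
 [  0.           0.           1.        ]] 0.0182999896254642 [ 84.62128594 547.86308641 384.98863376] [2.90567357e+00 7.22653106e-04 1.29564150e+00]
```

View pics/scene0.png

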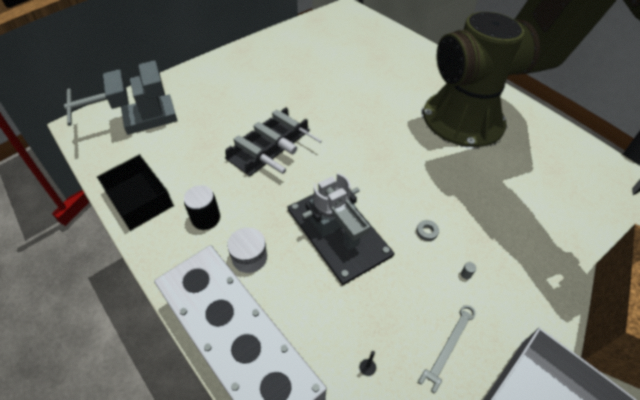

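View pics/top0.png

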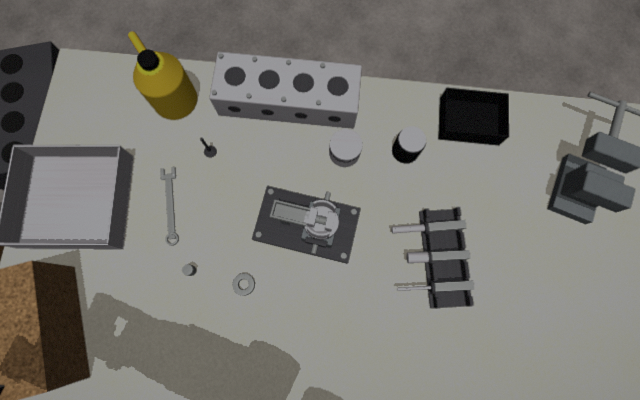

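View pics/wrist0.png

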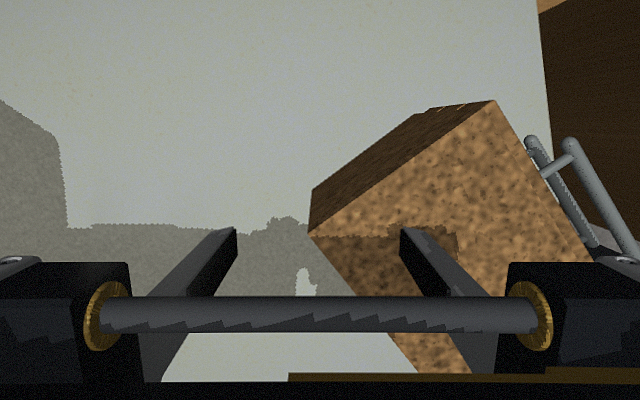

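```bash
cat > h.py <<'E'
import numpy as np, cv2
from scipy.spatial.transform import Rotation as R
from scipy.optimize import least_squares
def cam(c):
    return np.array(c["intrinsics"]),float(c["k1"]),np.array(c["origin"],float),R.from_euler('xyz',c["orientation"]).as_matrix()
def ray(c,uv):
    K,k,o,M=cam(c)
    d=np.array([(uv[0]-K[0,2])/K[0,0],(uv[1]-K[1,2])/K[1,1]])
    s=d.copy()
    for _ in range(30): s=d/(1+k*(s@s))
    v=M@np.array([s[0],s[1],1.]); return o,v/np.linalg.norm(v)
def atz(c,uv,z):
    o,v=ray(c,uv); return o+v*(z-o[2])/v[2]
def proj(c,P):
    K,k,o,M=cam(c); p=(np.atleast_2d(P)-o)@M
    s=p[:,:2]/p[:,2:]; s=s*(1+k*(s**2).sum(1,keepdims=True))
    return s@K[:2,:2].T+K[:2,2]
def tri(l):
    A=np.zeros((3,3));b=np.zeros(3)
    for c,uv in l:
        o,v=ray(c,uv);Q=np.eye(3)-np.outer(v,v);A+=Q;b+=Q@o
    return np.linalg.solve(A,b)
E
python3 - <<'E'
from cell import manip
from h import *
cs={n:manip.camera(n) for n in ["top","scene"]}
import pickle; pickle.dump(cs,open("c0.pkl","wb"))
Z=dict(cradle=0,piston=104,pin=104,drift=42,drift_head=42,drift_thin=42,drift_thick=42,rack=0,spare_piston=0,oil_filter=0,wrench=0,bearing=0,valve=0,socket=0)
for t,z in Z.items():
    r={}
    for n,c in cs.items():
        l=manip.tip_of(t,c)
        for d in l[:2]: print(t,n,round(d["score"],2),np.round(d["xy"],1),np.round(atz(c,d["xy"],z),1))
        if l: r[n]=l[0]["xy"]
    if len(r)==2: print("   tri",np.round(tri([(cs[n],r[n]) for n in r]),1))
E
```

```text
cradle top 0.64 [321.6 227.9] [555.9  26.6   0. ]
cradle scene 0.72 [326.7 222.4] [564.8  29.7   0. ]
   tri [558.7  25.3 -10.7]
piston top 0.61 [324.8 220.5] [555.3  21.2 104. ]
piston scene 0.73 [334.3 193.7] [552.5  37.1 104. ]
piston scene 0.63 [331.1 192.9] [556.3  30.9 104. ]
   tri [552.2  26.7  96.8]
pin top 0.58 [318.5 218.5] [558.3  35.6 104. ]
pin scene 0.62 [330.1 196.2] [564.   36.5 104. ]
   tri [560.3  34.5  98.7]
drift top 0.97 [447.9 224.2] [ 588.8 -271.2   42. ]
drift top 0.59 [212.5 150.2] [713.9 314.6  42. ]
drift scene 0.66 [248.  145.8] [ 583.  -264.5   42. ]
   tri [ 585.6 -267.5   43.3]
drift_head top 0.78 [426. 226.] [ 579.  -219.4   42. ]
drift_head scene 0.63 [263.3 155.5] [ 572.8 -209.8   42. ]
   tri [ 575.3 -215.1   41.9]
drift_thin top 0.3 [318.5 226.9] [550.3  34.1  42. ]
drift_thin scene 0.78 [282.4 118.5] [ 449.3 -293.3   42. ]
   tri [560.9 -10.2 279. ]
drift_thick top 0.8 [448.3 253.6] [ 519.  -274.2   42. ]
drift_thick scene 0.64 [267.1 133.5] [ 517.4 -270.7   42. ]
drift_thick scene 0.44 [330.6 193.3] [523.   -6.2  42. ]
   tri [ 517.9 -273.    4
[... 409 characters left out ...]
ilter scene 0.61 [205.1 220.5] [ 783.7 -159.3    0. ]
   tri [ 783.1 -169.5  -10.1]
wrench top 0.68 [169.6 203.1] [578.4 411.    0. ]
wrench scene 0.59 [450.  346.6] [574.2 412.8   0. ]
   tri [576.9 411.5   3.3]
bearing top 0.7 [245.8 281.4] [407.9 193.9   0. ]
bearing scene 0.77 [426.7 230.9] [400.7 198.5   0. ]
   tri [405.7 196.6   3.6]
valve top 0.74 [211.3 151. ] [725.8 329.7   0. ]
valve scene 0.57 [371.5 368.4] [721.1 341.7   0. ]
valve scene 0.47 [250.5 261.2] [762.9   1.8   0. ]
   tri [723.6 336.1  -3.8]
socket top 0.67 [194.2 269.3] [423.2 321.6   0. ]
socket scene 0.6 [463.1 273.3] [424.3 325.9   0. ]
socket scene 0.51 [429.5 234.4] [403.2 209.3   0. ]
   tri [422.6 324.1  -4. ]
```

```bash
python3 - <<'E'
import pickle,cv2,numpy as np
cs=pickle.load(open("c0.pkl","rb"))
t=cs["top"]["img"][180:270,245:370,::-1]; s=cs["scene"]["img"][160:290,280:400,::-1]
cv2.imwrite("pics/tc.png",cv2.resize(t,None,fx=6,fy=6,interpolation=cv2.INTER_CUBIC))
cv2.imwrite("pics/sc.png",cv2.resize(s,None,fx=4.5,fy=4.5,interpolation=cv2.INTER_CUBIC))
t=cs["top"]["img"][200:315,380:485,::-1]
cv2.imwrite("pics/tr.png",cv2.resize(t,None,fx=5,fy=5,interpolation=cv2.INTER_CUBIC))
E
```

```text
(no output)
```

View pics/tc.png

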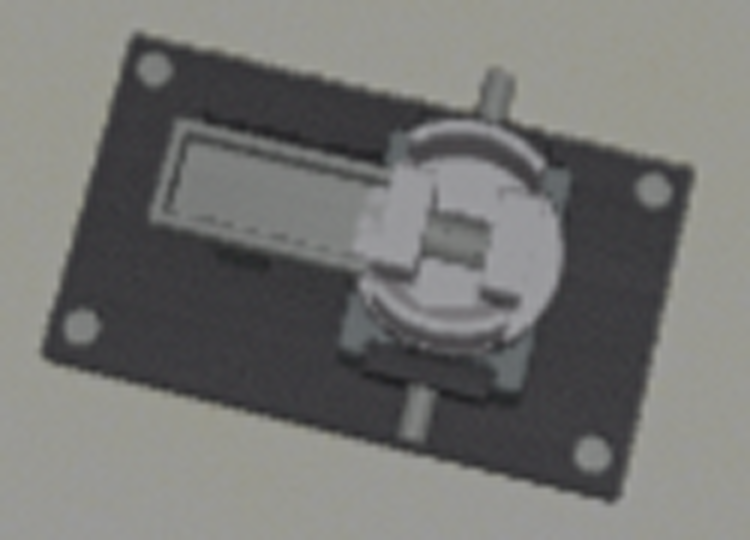

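View pics/sc.png

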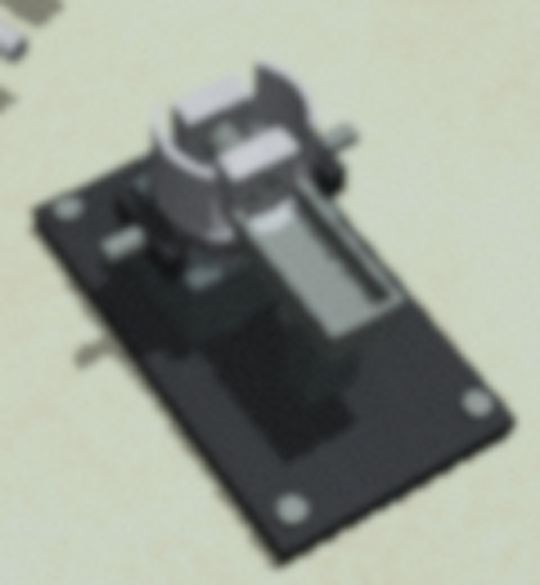

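View pics/tr.png

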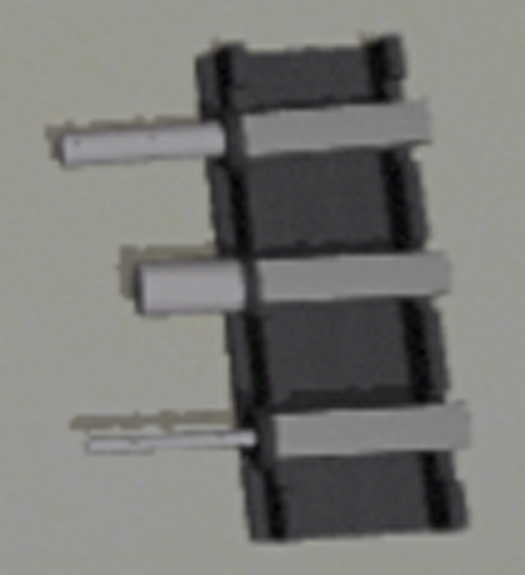

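```bash
python3 - <<'E'
import pickle
from h import *
cs=pickle.load(open("c0.pkl","rb"))
c=cs["top"]
def q(pts,x0,y0,f,z):
    P=np.array([atz(c,(x0+(p[0]+.5)/f-.5,y0+(p[1]+.5)/f-.5),z) for p in pts]); print(np.round(P[:,:2],1).tolist())
    for i in range(len(P)):
        d=P[(i+1)%len(P)]-P[i]; print(np.round(np.hypot(*d[:2]),1),np.round(np.degrees(np.arctan2(d[1],d[0])),2))
q([(135,37),(692,170),(618,500),(45,357)],245,180,6,10)
print("trough top"); q([(180,120),(395,180),(355,265),(150,222)],245,180,6,104)
print("rack base"); q([(200,50),(400,38),(465,527),(252,540)],380,200,5,8)
print("handle"); q([(240,118),(427,100),(430,142),(245,152)],380,200,5,52)
E
```

```text
[[646.0, 172.9], [613.8, -62.6], [476.2, -43.9], [509.2, 191.5]]
237.7 -97.79
138.9 172.26
237.7 82.02
138.1 -7.72
trough top
[[591.0, 138.3], [576.6, 55.7], [543.1, 66.9], [551.2, 144.4]]
83.9 -99.9
35.4 161.42
77.9 84.02
40.3 -8.73
rack base
[[625.5, -210.4], [642.1, -309.4], [408.6, -345.7], [392.5, -245.7]]
100.4 -80.51
236.3 -171.16
101.3 99.14
235.7 8.62
handle
[[584.1, -220.3], [601.9, -308.2], [581.9, -310.0], [568.1, -223.4]]
89.7 -78.51
20.1 -174.82
87.8 99.06
16.2 10.68
```

```bash
python3 -m jog '[636,0,-647,0,65.2,0,636,0,-647,0,65.2,0,636,0,-647,0,65.2,0,636,0,-647,0,65.2,0,636,0,-647,0,65.2,0,636,0,-647,0,65.2,0,636,0,-647,0,65.2,0,636,0,-647,0,65.2,0,636,0,-647,0,65.2,0,636,0,-647,0,65.2,0]' 50
python3 - <<'E'
from cell import manip
from h import *
c=manip.camera("wrist"); cv2.imwrite("pics/w1.png",c["img"][:,:,::-1])
s=manip.read_state(); print(s["joints"])
M=R.from_euler('xyz',s["eef_rot"]).as_matrix()
print(M.T@(np.array([586,-267,200])-s["eef_pos"]), np.degrees(np.arctan2(M[1,2],M[0,2])))
E
```

```text
clock: 2.48
eef_pos: [350.3, 161.8, 227.8]
eef_rot: [-1.57, 0.0, -1.422]
wrist_force: [0.2, 0.8, 0.8]
finger_gap: 50.2
[ 3.23493133e-01 -7.65039681e-02  1.93877601e+00 -1.67640237e-03
  1.27827953e+00  1.75672240e-01]
[453.31701017  28.60651993 167.56777876] 8.497215215586705
```

View pics/w1.png

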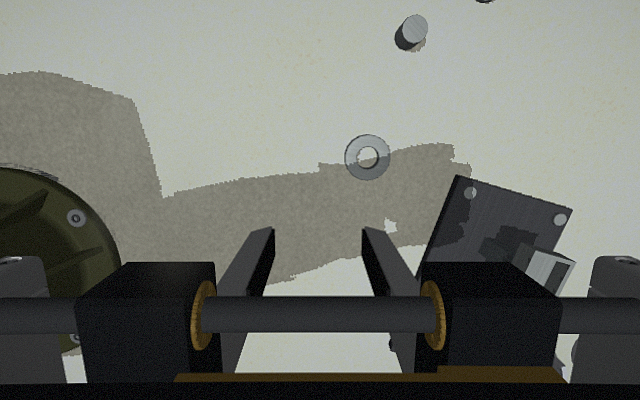

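```bash
python3 -m jog '[248,-32,155,0,0,0,248,-32,155,0,0,0,248,-32,155,0,0,0,248,-32,155,0,0,0,248,-32,155,0,0,0,248,-32,155,0,0,0,248,-32,155,0,0,0,248,-32,155,0,0,0,248,-32,155,0,0,0,248,-32,155,0,0,0]' 50
python3 - <<'E'
from cell import manip
from h import *
c=manip.camera("wrist"); cv2.imwrite("pics/w2.png",c["img"][:,:,::-1])
import pickle; pickle.dump(c,open("w2.pkl","wb"))
s=manip.read_state(); print(s["joints"],c["origin"],c["orientation"],s["eef_pos"],s["eef_rot"])
E
```

```text
clock: 3.37
eef_pos: [541.4, -56.6, 259.1]
eef_rot: [-1.572, 0.0, -1.414]
wrist_force: [0.1, 0.4, 0.2]
finger_gap: 50.0
[-1.70684339e-01  2.64112943e-01  1.49209277e+00  1.33398120e-04
  1.38579694e+00 -3.28458710e-01] [530.81265566  10.31798634 417.1125441 ] [2.90617641e+00 8.08799594e-04 1.57522001e-01] [541.26003001 -56.11957309 259.36050462] [-1.57114211e+00  2.56361970e-04 -1.41304656e+00]
```

View pics/w2.png

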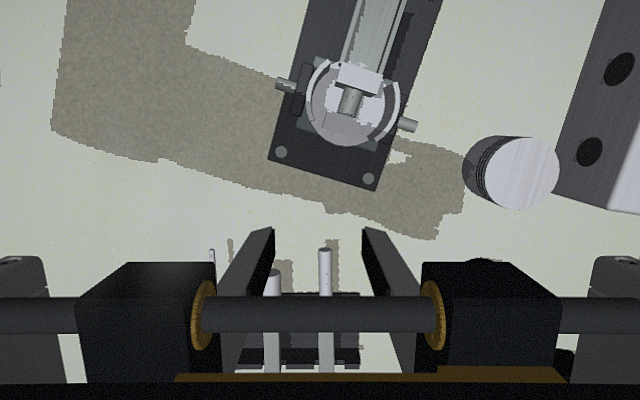

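```bash
python3 - <<'E'
import pickle,cv2
c=pickle.load(open("w2.pkl","rb"))
t=c["img"][0:200,255:455,::-1]
cv2.imwrite("pics/w2c.png",cv2.resize(t,(800,800),interpolation=cv2.INTER_CUBIC)[:, :][0:600] if 0 else cv2.resize(t,(600,600),interpolation=cv2.INTER_CUBIC))
t=c["img"][240:380,190:380,::-1]
cv2.imwrite("pics/w2r.png",cv2.resize(t,(760,560),interpolation=cv2.INTER_CUBIC))
E
```

```text
(no output)
```

View pics/w2c.png

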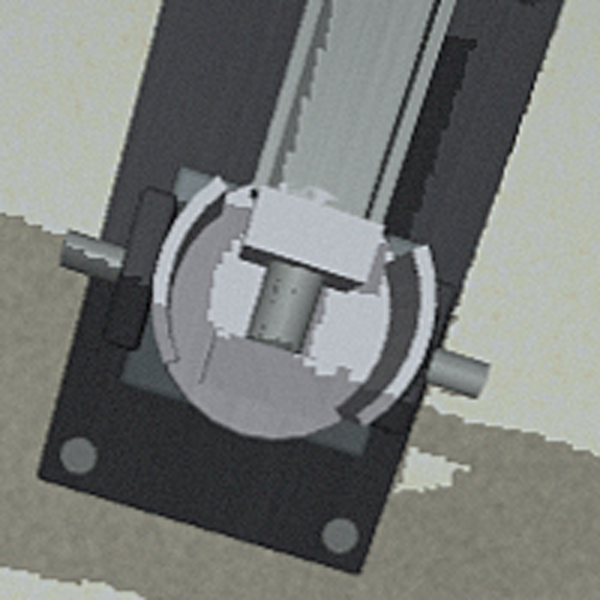

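View pics/w2r.png

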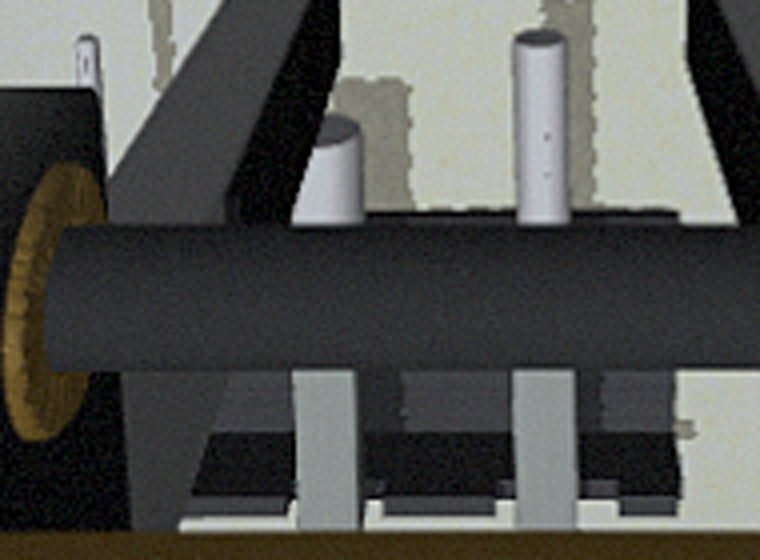

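```bash
cat > fitc.py <<'E'
import pickle
from h import *
w=pickle.load(open("w2.pkl","rb")); cs=pickle.load(open("c0.pkl","rb"))
z3=lambda p:(255+(p[0]+.5)/3-.5,(p[1]+.5)/3-.5)
z6=lambda p:(245+(p[0]+.5)/6-.5,180+(p[1]+.5)/6-.5)
C=np.array([z3(p) for p in [(222,178),(165,250),(153,300),(165,360),(428,248),(435,290),(405,375),(362,425)]])
B=np.array([z3(p) for p in [(257,190),(385,232),(360,285),(243,247)]]); BL=np.array([(-18,28,125),(18,28,125),(18,12,125),(-18,12,125)],float)
A=[z3(p) for p in [(40,478),(360,573)]]
T=[z6(p) for p in [(135,37),(692,170),(618,500),(45,357)]]
tb=cs["top"]
def W(p,L):
    c,s=np.cos(p[2]),np.sin(p[2]); L=np.atleast_2d(L); return np.c_[p[0]+c*L[:,0]-s*L[:,1],p[1]+s*L[:,0]+c*L[:,1],L[:,2]]
def res(p,sep=False):
    r=[]
    for uv in C:
        q=atz(w,uv,132); r.append((np.hypot(q[0]-p[0],q[1]-p[1])-40))
    r1=(proj(w,W(p,BL))-B).ravel()
    r2=(proj(w,W(p,[(-70,p[4],p[3]),(70,p[4],p[3])]))-A).ravel()
    # top cam with its own xy offset p[5:7]
    pt=np.array([p[0]+p[5],p[1]+p[6],p[2]])
    r3=(proj(tb,W(pt,[(70,p[4]+240,p[3]),(70,p[4],p[3]),(-70,p[4],p[3]),(-70,p[4]+240,p[3])]))-T).ravel()
    return np.r_[r,r1,r2,r3*2,(p[5:7])/2]
f=least_squares(res,[556,26,-.136,10,-80,0,0])
if __name__=="__main__":
    print(np.round(f.x,3),np.degrees(f.x[2])); print(np.round(f.fun,1))
E
python3 fitc.py
```

```text
[ 5.56314e+02  3.04790e+01 -1.35000e-01  4.47000e+00 -8.46540e+01
  1.13800e+00 -7.55000e-01] -7.741630362707436
[-1.1 -1.5 -1.2 -1.9 -0.2 -0.6 -3.1 -2.   1.  -0.5 -0.7 -1.2  1.3  0.4
 -0.2  0.1 -0.1 -0.1 -1.3 -0.2 -0.4 -0.2  0.4 -0.2  0.4  0.1 -0.7  0.6
  0.6 -0.4]
```

```bash
python3 -m jog '[215,0,11,0,0,0,215,0,11,0,0,0,215,0,11,0,0,0,215,0,11,0,0,0,215,120,11,0,0,0,215,120,11,0,0,0,215,120,11,0,0,0,215,120,11,0,0,0,215,120,11,0,0,0,215,120,11,0,0,0]' 50
python3 - <<'E'
from cell import manip
from h import *
c=manip.camera("wrist"); cv2.imwrite("pics/w3.png",c["img"][:,:,::-1])
import pickle; pickle.dump(c,open("w3.pkl","wb"))
s=manip.read_state(); print(s["eef_pos"],s["eef_rot"],s["qd"])
E
```

```text
clock: 4.25
eef_pos: [587.0, -266.5, 142.0]
eef_rot: [-1.569, -0.001, -1.413]
wrist_force: [0.7, 0.2, 0.1]
finger_gap: 50.3
[ 587.33380706 -266.64496816  142.78974523] [-1.56753956 -0.00224295 -1.41245089] [-0.00071651 -0.00728229 -0.00456816 -0.00114137 -0.00590961 -0.0027403 ]
```

View pics/w3.png

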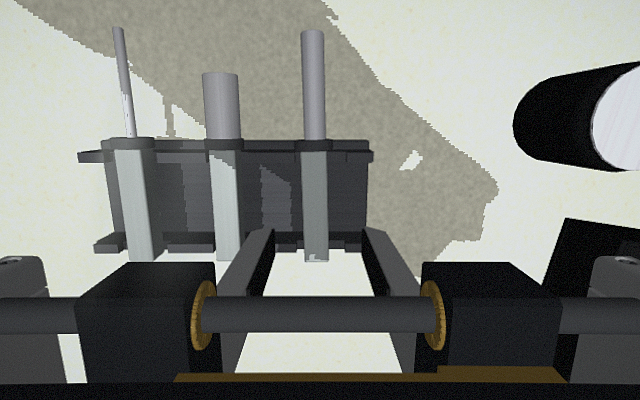

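```bash
python3 - <<'E'
import pickle
from h import *
w=pickle.load(open("w3.pkl","rb"))
t=w["img"][20:270,280:350,::-1]
cv2.imwrite("pics/w3c.png",np.hstack([cv2.resize(t[:125],(280,500),interpolation=cv2.INTER_CUBIC),cv2.resize(t[125:],(280,500),interpolation=cv2.INTER_CUBIC)]))
for p in [(302,155),(327,155),(303,255),(328,255)]: print(p,np.round(atz(w,p,52),1))
Rr=(517.2,-277.8,np.radians(9.03))
c,s=np.cos(Rr[2]),np.sin(Rr[2])
for L in [(60,-45,52),(80,-45,52),(60,45,52),(80,45,52)]:
    print(np.round(proj(w,[Rr[0]+c*L[0]-s*L[1],Rr[1]+s*L[0]+c*L[1],L[2]]),1))
E
```

```text
(302, 155) [ 568.4 -225.4   52. ]
(327, 155) [ 587.  -222.4   52. ]
(303, 255) [ 581.1 -305.    52. ]
(328, 255) [ 601.1 -301.8   52. ]
[[304.6 264.3]]
[[329.1 264.3]]
[[303.6 153.3]]
[[330.2 153.3]]
```

View pics/w3c.png

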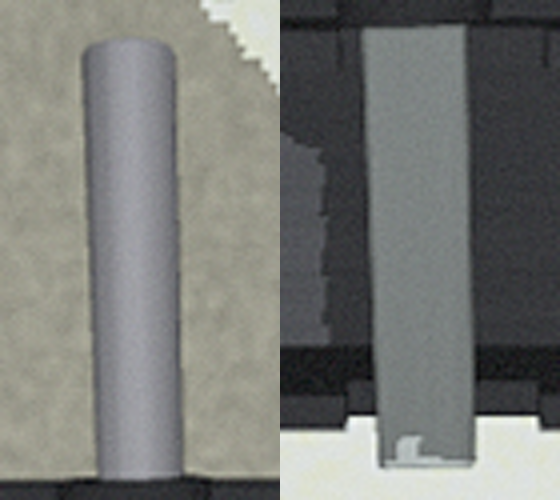

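```bash
python3 - <<'E'
import pickle
from h import *
from cell import manip
w=pickle.load(open("w3.pkl","rb"))
P=[atz(w,p,52) for p in [(300.7,151.8),(326.7,151.6),(304.5,260.5),(328.7,260.3)]]
print(np.round(P,1)); a=(P[0]+P[1])/2;b=(P[2]+P[3])/2;d=a-b
print(a,b,np.linalg.norm(d),np.degrees(np.arctan2(d[1],d[0]))-90,(a+b)/2)
s=manip.read_state(); M=R.from_euler('xyz',s["eef_rot"]).as_matrix(); print(M)
t=(a+b)/2; t[2]=45; print(M.T@(t-s["eef_pos"]))
print(s["eef_pos"])
E
```

```text
[[ 567.1 -223.2   52. ]
 [ 586.3 -219.9   52. ]
 [ 583.  -309.5   52. ]
 [ 602.4 -306.3   52. ]]
[ 576.72339082 -221.56339973   52.        ] [ 592.67390448 -307.90794699   52.        ] 87.80546524040292 10.4663143241755 [ 584.69864765 -264.73567336   52.        ]
[[ 0.15768416  0.00356969  0.98748315]
 [-0.98748705 -0.00170134  0.15769094]
 [ 0.00224295 -0.99999218  0.00325675]]
[-2.5202646  97.77632558 -2.61957365]
[ 587.33380706 -266.64496816  142.78974523]
```

```bash
python3 -m jog '[-6,40,-2.6,0,-1.4,0,-6,75,-2.6,0,-1.4,0,-6,90,-2.6,0,-1.4,0,-6,97,-2.6,0,-1.4,0,-6,98,-2.6,0,-1.4,0,-6,98,-2.6,0,-1.4,0]' 50
python3 - <<'E'
from cell import manip
import cv2
s=manip.read_state(); print(s["eef_pos"],s["eef_rot"],s["wrist_force"])
c=manip.camera("wrist"); cv2.imwrite("pics/w4.png",c["img"][:,:,::-1])
E
```

```text
clock: 4.8
eef_pos: [583.9, -262.1, 43.9]
eef_rot: [-1.568, -0.002, -1.389]
wrist_force: [0.7, -0.2, 0.1]
finger_gap: 50.0
[ 583.88786866 -262.08794725   43.87405533] [-1.56827185 -0.00196024 -1.38873218] [ 0.72247683 -0.18740438  0.09325075]
```

View pics/w4.png

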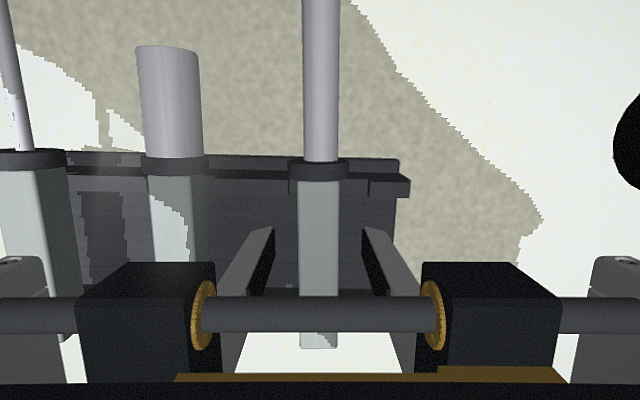

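```bash
python3 -m jog '[0,0,0,0,0,0,0,0,0,0,0,0,0,0,0,0,0,0,0,0,0,0,0,0,0,0,0,0,0,0,0,0,0,0,0,0]' 5 60
```

```text
clock: 5.35
eef_pos: [583.0, -262.1, 41.8]
eef_rot: [-1.57, -0.0, -1.389]
wrist_force: [1.8, 0.9, 1.9]
finger_gap: 19.5
```

```bash
python3 -m jog '[0,-10,0,0,0,0,0,-35,0,0,0,0,0,-70,0,0,0,0,0,-105,0,0,0,0,0,-130,0,0,0,0,0,-130,0,0,0,0,0,-130,0,0,0,0,0,-130,0,0,0,0,0,-130,0,0,0,0]' 5 60
python3 - <<'E'
from cell import manip
import cv2,pickle
import numpy as np
s=manip.read_state(); print(s["eef_pos"],s["eef_rot"],s["wrist_force"],s["moment"])
C={n:manip.camera(n) for n in ["wrist","scene","top"]}
pickle.dump(C,open("c5.pkl","wb"))
for n in C: cv2.imwrite(f"pics/{n}5.png",C[n]["img"][:,:,::-1])
t=C["wrist"]["img"][0:200,240:400,::-1]; cv2.imwrite("pics/w5c.png",cv2.resize(t,(480,600),interpolation=cv2.INTER_CUBIC))
E
```

```text
clock: 6.1
eef_pos: [582.0, -261.7, 169.1]
eef_rot: [-1.574, 0.002, -1.389]
wrist_force: [0.6, 1.0, -4.5]
finger_gap: 19.7
[ 581.98916704 -261.68666759  169.07615277] [-1.5738255   0.00225583 -1.3892863 ] [ 0.58634905  1.03370668 -4.51071236] [-0.09907653  0.07890237 -0.02428568]
```

View pics/wrist5.png

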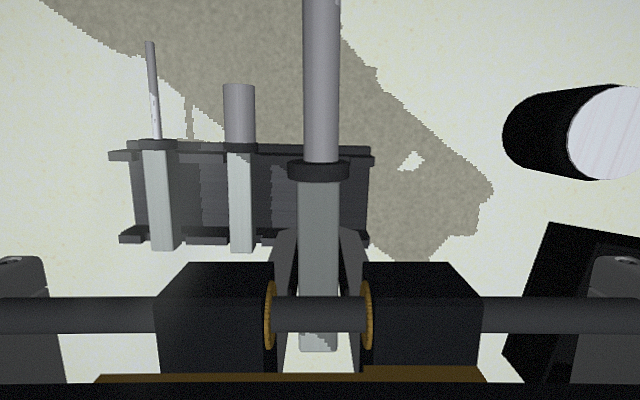

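View pics/scene5.png

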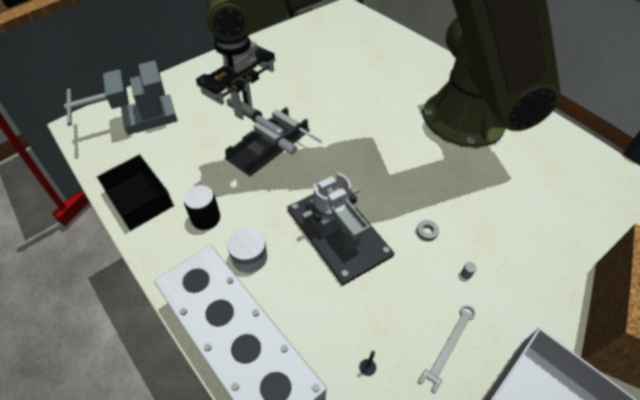

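View pics/w5c.png

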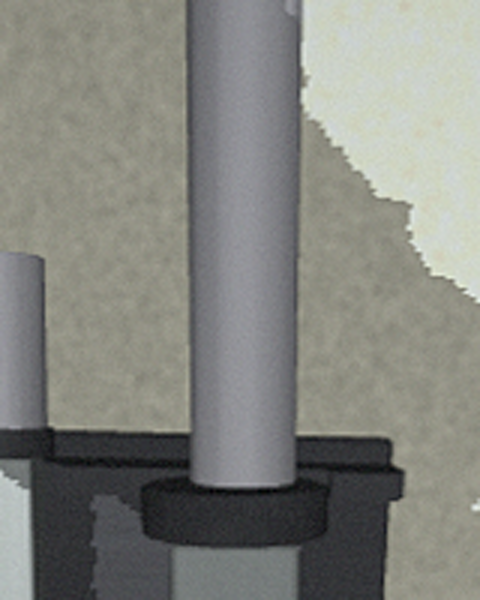

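```bash
python3 - <<'E'
import pickle
from h import *
C=pickle.load(open("c5.pkl","rb")); w=C["wrist"]
g=cv2.GaussianBlur(w["img"].astype(float).mean(2),(0,0),1.0)
def edges(row,lo,hi,n=3):
    p=g[row-n:row+n+1].mean(0); d=np.abs(np.gradient(p))
    out=[]
    for a,b in (lo,hi):
        k=a+np.argmax(d[a:b]); y=d[k-1:k+2]; out.append(k+0.5*(y[0]-y[2])/(y[0]-2*y[1]+y[2]))
    return out
K,k,o,M=cam(w)
E=np.array([-1.5738255,0.00225583,-1.3892863]);T=R.from_euler('xyz',E).as_matrix();tp=np.array([581.989,-261.687,169.076])
oc=T.T@(o-tp); Mc=T.T@M; print("cam in tool",oc); print(Mc.round(3))
for r in (10,30,60,90,120,150,156): print("nose",r,np.round(edges(r,(290,315),(325,352)),2))
for r in (168,170,172,174): print("head",r,np.round(edges(r,(280,297),(340,358),1),2))
for r in (190,200,210,220): print("handle",r,np.round(edges(r,(285,310),(328,350)),2))
E
```

```text
cam in tool [-6.78239025e+01 -1.58043500e+02 -1.40497755e-01]
[[-0.001  0.972  0.234]
 [ 0.    -0.234  0.972]
 [ 1.     0.001  0.   ]]
nose 10 [301.26 340.32]
nose 30 [301.59 340.21]
nose 60 [301.78 339.82]
nose 90 [302.09 339.18]
nose 120 [302.67 338.98]
nose 150 [303.68 337.72]
nose 156 [303.54 337.73]
head 168 [286.24 349.02]
head 170 [286.08 349.  ]
head 172 [286.35 349.07]
head 174 [286.74 349.03]
handle 190 [297.57 338.58]
handle 200 [297.63 338.52]
handle 210 [297.73 338.39]
handle 220 [297.85 338.23]
```

```bash
cat > nose.py <<'E'
from h import *
def tool_ray(w,T,tp,uv):
    o,v=ray(w,uv); return T.T@(o-tp),T.T@v
def fitcyl(w,T,tp,rows,rad,slopes=True):
    L=[tool_ray(w,T,tp,(u,r)) for r,l,h in rows for u in (l,h)]
    def res(p):
        a=np.array([0,p[0],p[1]]); d=np.array([-1,p[2],p[3]]) ; d=d/np.linalg.norm(d)
        r=[]
        for o,v in L:
            n=np.cross(v,d); r.append(abs((a-o)@n)/np.linalg.norm(n)-rad)
        return np.array(r)
    def f(q): 
        return res(q if slopes is True else np.r_[q,slopes])
    s=least_squares(f,[0,0,0,0] if slopes is True else [0,0]); return s.x,s.fun
E
python3 - <<'E'
from nose import *
import pickle
w=pickle.load(open("c5.pkl","rb"))["wrist"]
E=np.array([-1.5738255,0.00225583,-1.3892863]);T=R.from_euler('xyz',E).as_matrix();tp=np.array([581.989,-261.687,169.076])
N=[(10,301.26,340.32),(30,301.59,340.21),(60,301.78,339.82),(90,302.09,339.18),(120,302.67,338.98),(150,303.68,337.72)]
for s in (True,(0,0)):
    x,f=fitcyl(w,T,tp,N,8.5,s); print("nose y,z",x.round(3),f.round(2))
print("head",fitcyl(w,T,tp,[(170,286.08,349.0),(172,286.35,349.07)],15,(0,0)))
# handle: top face edges at plane y=ya-10
for ya in (-2,0,2,4):
    out=[]
    for r,l,h in [(190,297.57,338.58),(220,297.85,338.23)]:
        q=[]
        for u in (l,h):
            o,v=tool_ray(w,T,tp,(u,r)); p=o+v*((ya-10)-o[1])/v[1]; q.append(p)
        out.append((round(q[0][0],1),round(q[1][2]-q[0][2],2),round((q[0][2]+q[1][2])/2,2)))
    print(ya,out)
E
```

```text
nose y,z [ 8.170e+00  1.386e+00 -7.500e-02 -2.000e-03] [-0.07 -0.1  -0.07  0.    0.06  0.07  0.14  0.02  0.1   0.18 -0.16 -0.18]
nose y,z [1.624 1.17 ] [ 0.09 -0.05  0.04  0.04  0.1   0.09  0.11  0.01 -0.01  0.14 -0.35 -0.24]
head (array([-1.69153952, -0.2490604 ]), array([ 0.0531163 , -0.0276695 , -0.05335453,  0.0274287 ]))
-2 [(np.float64(-37.8), np.float64(18.64), np.float64(-0.03)), (np.float64(-23.6), np.float64(18.76), np.float64(-0.04))]
0 [(np.float64(-37.4), np.float64(18.89), np.float64(-0.03)), (np.float64(-22.9), np.float64(19.01), np.float64(-0.04))]
2 [(np.float64(-37.0), np.float64(19.15), np.float64(-0.03)), (np.float64(-22.3), np.float64(19.27), np.float64(-0.04))]
4 [(np.float64(-36.5), np.float64(19.4), np.float64(-0.03)), (np.float64(-21.7), np.float64(19.53), np.float64(-0.04))]
```

```bash
python3 - <<'E'
import pickle
from h import *
C=pickle.load(open("c5.pkl","rb"))
E=np.array([-1.5738255,0.00225583,-1.3892863]);T=R.from_euler('xyz',E).as_matrix();tp=np.array([581.989,-261.687,169.076])
for n in ("scene","top"):
    c=C[n]; 
    L=np.array([[-124,3.0,1.35],[-48,3,1.35],[-48,0,0],[40,0,0]])
    p=proj(c,tp+L@T.T); print(n,p.round(1))
    x0,y0=(p.mean(0)-[40,30]).astype(int)
    t=np.ascontiguousarray(c["img"][y0:y0+60,x0:x0+80,::-1]); t=cv2.resize(t,None,fx=8,fy=8,interpolation=cv2.INTER_CUBIC)
    for q in p: cv2.circle(t,tuple(int(v) for v in ((q-[x0,y0]+.5)*8-.5)),3,(0,0,255),-1)
    cv2.imwrite(f"pics/{n}5c.png",t); print(x0,y0)
E
```

```text
scene [[280.4 131.2]
 [256.5 117.2]
 [256.8 115.9]
 [231.  100.9]]
216 86
top [[402.8 220.2]
 [439.  217.4]
 [439.5 217.8]
 [481.1 214.6]]
400 187
```

View pics/scene5c.png

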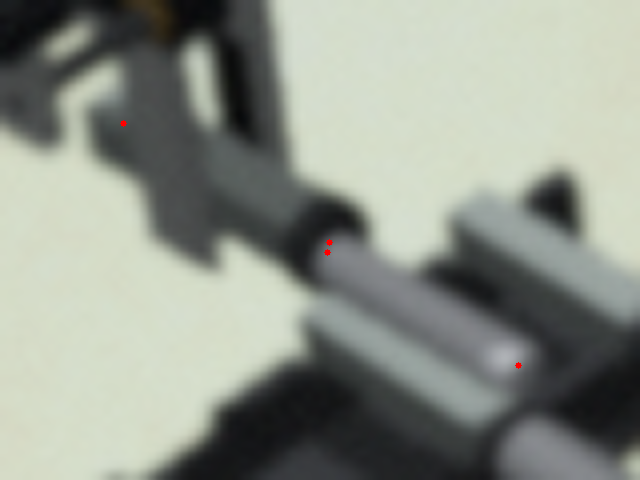

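View pics/top5c.png

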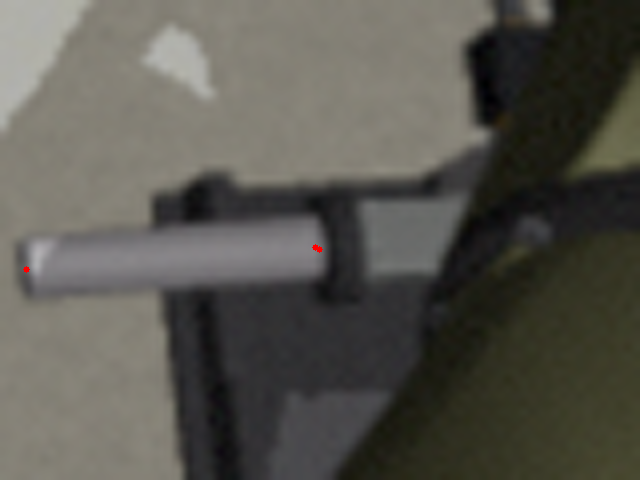

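```bash
python3 -m jog '[-40,0,-10,0,6,0,-80,0,-21,0,12,0,-117.6,0,-31.1,0,18.1,0,-117.6,0,-31.1,0,18.1,0,-117.6,30,-31.1,0,18.1,0,-117.6,62,-31.1,0,18.1,0,-117.6,62,-31.1,0,18.1,0,-117.6,62,-31.1,0,18.1,0,-117.6,62,-31.1,0,18.1,0,-117.6,62,-31.1,0,18.1,0]' 5 60
python3 - <<'E'
from cell import manip
import cv2,pickle
import numpy as np
from h import *
s=manip.read_state(); print(s["eef_pos"],s["eef_rot"],s["wrist_force"],s["moment"])
C={n:manip.camera(n) for n in ["wrist","scene","top"]}
pickle.dump((C,s),open("c6.pkl","wb"))
for n in C: cv2.imwrite(f"pics/{n}6.png",C[n]["img"][:,:,::-1])
T=R.from_euler('xyz',s["eef_rot"]).as_matrix()
print(T.T@(np.array([530.2,-151.6,107])-s["eef_pos"]), np.degrees(s["eef_rot"]))
L=np.array([[-124,3.0,1.35],[-48,3,1.35],[-48,0,0],[40,0,0]])
from fitc import f,W
B=W(f.x,[[0,-28,104],[0,28,104],[-18,-28,125],[18,-28,125],[-18,-28,83],[18,-28,83]])
for n in ("scene","top"):
    c=C[n]; p=proj(c,np.vstack([s["eef_pos"]+L@T.T,B]))
    x0,y0=(p[0]-[50,37]).astype(int)
    t=np.ascontiguousarray(c["img"][y0:y0+75,x0:x0+100,::-1]); t=cv2.resize(t,None,fx=7,fy=7,interpolation=cv2.INTER_CUBIC)
    for q in p: cv2.circle(t,tuple(int(v) for v in ((q-[x0,y0]+.5)*7-.5)),2,(0,0,255),-1)
    cv2.imwrite(f"pics/{n}6c.png",t)
E
```

```text
clock: 7.08
eef_pos: [531.8, -152.4, 111.3]
eef_rot: [-1.568, -0.001, -1.705]
wrist_force: [-0.1, -0.6, -3.3]
finger_gap: 19.3
[ 531.7801774  -152.41881025  111.25781881] [-1.56834625e+00 -5.19470441e-04 -1.70536434e+00] [-0.09525055 -0.59373214 -3.2780099 ] [-0.15719082  0.05968733  0.02376432]
[-0.60161929  4.25338839 -1.68617122] [-8.98596210e+01 -2.97634638e-02 -9.77101793e+01]
```

View pics/scene6c.png

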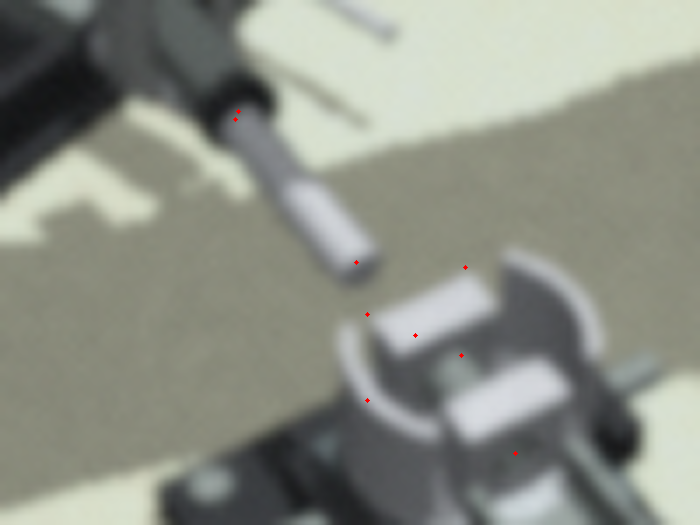

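View pics/top6c.png

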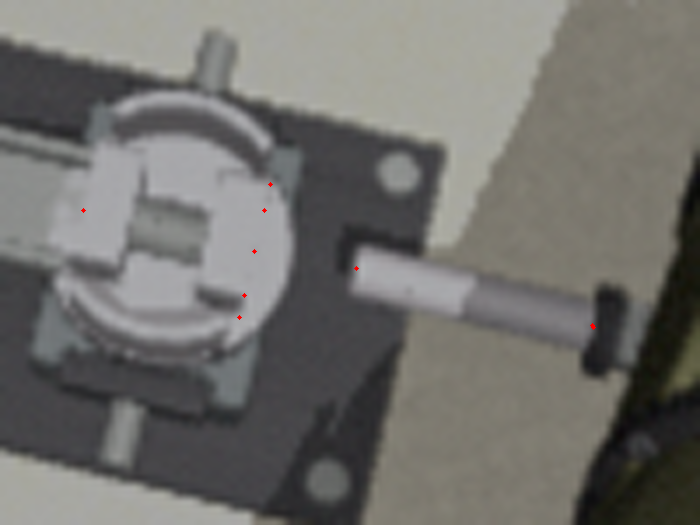

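View pics/wrist6.png

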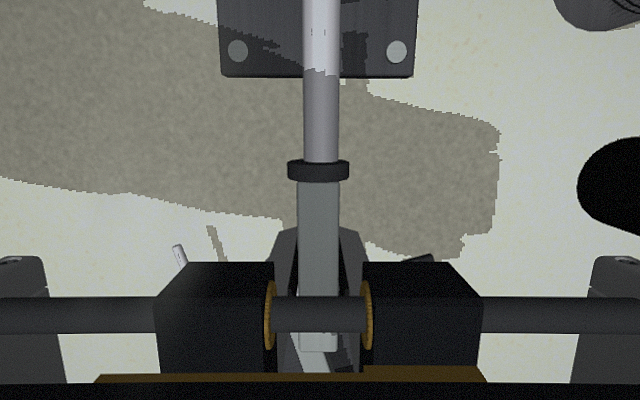

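```bash
python3 - <<'E'
from cell import manip
s=manip.read_state(); print(s["clock"],s["eef_pos"],s["eef_rot"],s["qd"].round(4))
E
```

```text
7.2333 [ 531.43061478 -152.25603682  110.65511745] [-1.56899866e+00 -3.78434021e-04 -1.70531189e+00] [ 0.0008  0.0053  0.0062 -0.0032 -0.0053  0.0006]
```

```bash
python3 -m jog '[0,0,0,0,0,0,0,0,0,0,0,0,0,0,0,0,0,0,0,0,0,0,0,0,0,0,0,0,0,0,0,0,0,0,0,0,0,0,0,0,0,0,0,0,0,0,0,0]' 5 60
python3 - <<'E'
from cell import manip
from h import *
s=manip.read_state(); print(s["eef_pos"],s["eef_rot"],s["qd"].round(4),s["wrist_force"],s["moment"])
T=R.from_euler('xyz',s["eef_rot"]).as_matrix()
print(T.T@(np.array([530.2,-151.6,107])-s["eef_pos"]))
E
```

```text
clock: 7.9
eef_pos: [531.0, -152.0, 109.4]
eef_rot: [-1.571, 0.0, -1.705]
wrist_force: [-0.5, -0.4, -4.7]
finger_gap: 19.7
[ 530.95733009 -151.99315826  109.42932295] [-1.57084163e+00  3.53286611e-06 -1.70515075e+00] [-0.0006 -0.0006 -0.0001  0.0007 -0.0008 -0.0002] [-0.46963737 -0.40739889 -4.66912757] [-0.16032681  0.09960713 -0.00255615]
[-0.28816173  2.42936035 -0.80305876]
```

```bash
python3 -m jog '[-10,2.7,-0.8,0,0,0,-20,2.7,-0.8,0,0,0,-22,2.7,-0.8,0,0,0,-22,2.7,-0.8,0,0,0,-22,2.7,-0.8,0,0,0,-22,2.7,-0.8,0,0,0,-22,2.7,-0.8,0,0,0,-22,2.7,-0.8,0,0,0,-22,2.7,-0.8,0,0,0,-22,2.7,-0.8,0,0,0]' 5 60
python3 - <<'E'
from cell import manip
import pickle
from h import *
s=manip.read_state(); print(s["eef_pos"],s["eef_rot"],s["wrist_force"],s["moment"])
C={n:manip.camera(n) for n in ["wrist","scene","top"]}
pickle.dump((C,s),open("c7.pkl","wb"))
for n in C: cv2.imwrite(f"pics/{n}7.png",C[n]["img"][:,:,::-1])
T=R.from_euler('xyz',s["eef_rot"]).as_matrix()
L=np.array([[-124,2.7,1.35],[-48,2.7,1.35],[-48,0,0],[40,0,0]])
from fitc import f,W
B=W(f.x,[[0,-28,104],[0,28,104],[-18,-28,125],[18,-28,125],[-18,-28,83],[18,-28,83]])
for n in ("scene","top"):
    c=C[n]; p=proj(c,np.vstack([s["eef_pos"]+L@T.T,B]))
    x0,y0=(p[0]-[40,30]).astype(int)
    t=np.ascontiguousarray(c["img"][y0:y0+60,x0:x0+80,::-1]); t=cv2.resize(t,None,fx=9,fy=9,interpolation=cv2.INTER_CUBIC)
    for q in p: cv2.circle(t,tuple(int(v) for v in ((q-[x0,y0]+.5)*9-.5)),2,(0,0,255),-1)
    cv2.imwrite(f"pics/{n}7c.png",t)
P=np.linalg.solve(np.c_[W(f.x,[[1,0,0]])[0]-W(f.x,[[0,0,0]])[0],W(f.x,[[0,1,0]])[0]-W(f.x,[[0,0,0]])[0],[0,0,1]],s["eef_pos"]-[f.x[0],f.x[1],0]); print("TCP in cradle",P)
E
```

```text
clock: 8.73
eef_pos: [533.1, -130.2, 106.7]
eef_rot: [-1.571, -0.0, -1.705]
wrist_force: [-0.6, -0.1, -4.9]
finger_gap: 19.6
[ 533.06672894 -130.23502457  106.73109396] [-1.57087138e+00 -2.05632474e-06 -1.70541391e+00] [-0.56415261 -0.13392369 -4.92778229] [-0.1269457   0.09088364 -0.02246318]
TCP in cradle [  -1.38621306 -162.38094116  106.73109396]
```

View pics/scene7c.png

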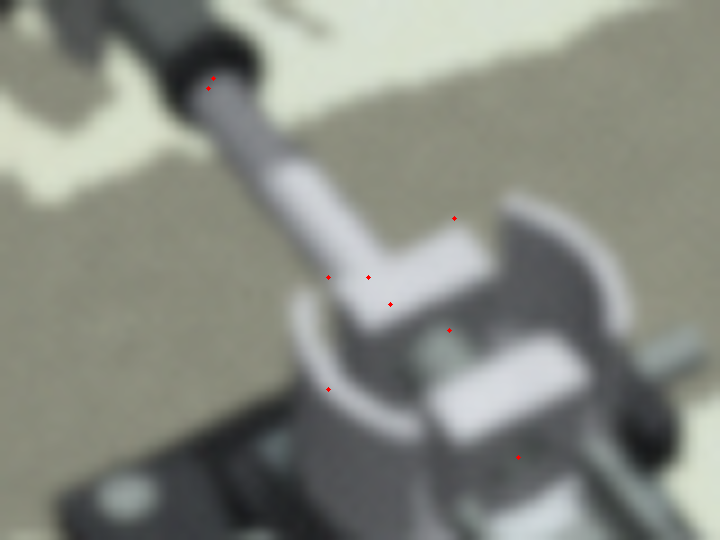

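View pics/top7c.png

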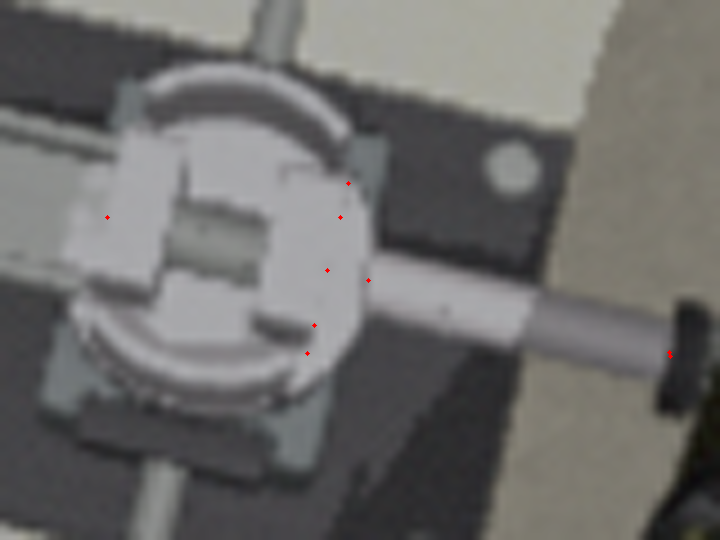

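View pics/wrist7.png

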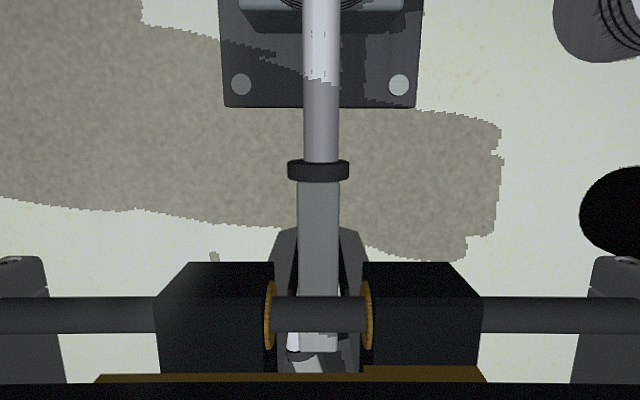

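```bash
python3 -m jog '[-2,0,0,0,0,0,-4,0,0,0,0,0,-6,0,0,0,0,0,-6,0,0,0,0,0]' 5 60;  python3 -m jog '[-1,0,0,0,0,0,-2,0,0,0,0,0,-2,0,0,0,0,0]' 5 60
```

```text
clock: 9.22
eef_pos: [534.0, -123.7, 106.7]
eef_rot: [-1.571, 0.0, -1.705]
wrist_force: [0.3, 0.1, -3.7]
finger_gap: 19.7
clock: 9.47
eef_pos: [534.2, -122.0, 106.7]
eef_rot: [-1.571, 0.0, -1.705]
wrist_force: [-0.7, 0.2, -3.5]
finger_gap: 19.9
```

```bash
python3 -m jog '[-1,0,0,0,0,0,-2,0,0,0,0,0,-2,0,0,0,0,0]' 5 60
```

```text
clock: 9.72
eef_pos: [534.5, -120.1, 106.7]
eef_rot: [-1.571, 0.0, -1.705]
wrist_force: [-0.0, -0.5, -4.2]
finger_gap: 19.7
```

```bash
python3 -m jog '[-0.7,0,0,0,0,0,-1.5,0,0,0,0,0,-1.5,0,0,0,0,0]' 5 60;  python3 - <<'E'
from cell import manip
s=manip.read_state(); print(s["moment"])
E
```

```text
clock: 9.97
eef_pos: [534.7, -118.6, 106.7]
eef_rot: [-1.571, 0.0, -1.705]
wrist_force: [-0.8, 0.7, -4.2]
finger_gap: 19.1
[-0.15152973  0.08180543 -0.01167819]
```

```bash
python3 -m jog '[-0.7,0,0,0,0,0,-1.5,0,0,0,0,0,-1.5,0,0,0,0,0]' 5 60;  python3 - <<'E'
from cell import manip
s=manip.read_state(); print(s["moment"])
E
```

```text
clock: 10.22
eef_pos: [534.9, -117.1, 106.7]
eef_rot: [-1.571, 0.0, -1.705]
wrist_force: [-0.6, 0.7, -3.6]
finger_gap: 19.1
[-1.55707851e-01  6.53073552e-02 -4.30341209e-05]
```

```bash
python3 -m jog '[-0.7,0,0,0,0,0,-1.5,0,0,0,0,0,-1.5,0,0,0,0,0]' 5 60
```

```text
clock: 10.47
eef_pos: [535.1, -115.6, 106.7]
eef_rot: [-1.571, 0.0, -1.705]
wrist_force: [-0.3, 0.2, -3.1]
finger_gap: 19.5
```

```bash
python3 -m jog '[-0.7,0,0,0,0,0,-1.5,0,0,0,0,0,-1.5,0,0,0,0,0]' 5 60;  python3 - <<'E'
from cell import manip
s=manip.read_state(); print(s["moment"])
E
```

```text
clock: 10.72
eef_pos: [535.3, -114.1, 106.7]
eef_rot: [-1.571, 0.0, -1.705]
wrist_force: [0.6, 0.4, -3.1]
finger_gap: 19.4
[-0.10160171  0.08173313  0.00201099]
```

```bash
python3 -m jog '[-0.7,0,0,0,0,0,-1.5,0,0,0,0,0,-1.5,0,0,0,0,0]' 5 60
```

```text
clock: 10.97
eef_pos: [535.5, -113.6, 106.9]
eef_rot: [-1.57, -0.002, -1.705]
wrist_force: [-1.3, -7.6, -2.6]
finger_gap: 19.5
```

```bash
python3 -m jog '[-0.7,0,0,0,0,0,-1.5,0,0,0,0,0,-1.5,0,0,0,0,0]' 5 60;  python3 - <<'E'
from cell import manip
import cv2
s=manip.read_state(); print(s["moment"])
c=manip.camera("top")
t=c["img"][190:260,270:400,::-1]
cv2.imwrite("pics/t8.png",cv2.resize(t,None,fx=6,fy=6,interpolation=cv2.INTER_CUBIC))
E
```

```text
clock: 11.22
eef_pos: [535.7, -112.5, 107.0]
eef_rot: [-1.57, -0.002, -1.706]
wrist_force: [-1.3, -9.6, -3.3]
finger_gap: 19.8
[-1.87776615  0.28188369 -0.01872427]
```

View pics/t8.png

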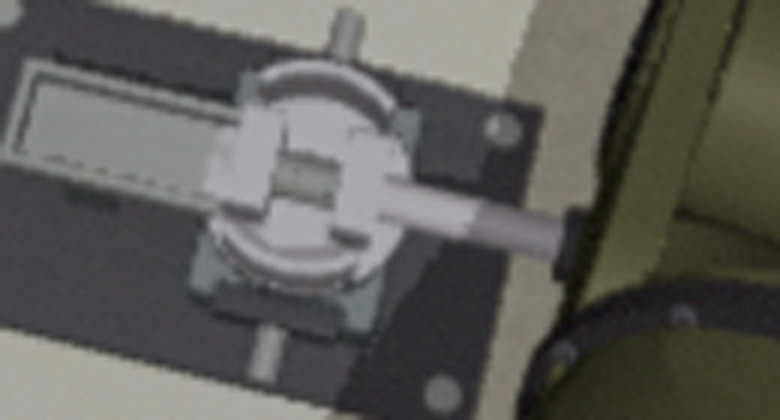

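```bash
python3 -m jog '[-1,0,0,0,0,0,-2,0,0,0,0,0,-3,0,0,0,0,0,-4,0,0,0,0,0,-5,0,0,0,0,0,-6,0,0,0,0,0,-7,0,0,0,0,0,-8,0,0,0,0,0,-9,0,0,0,0,0,-10,0,0,0,0,0]' 5 60;  python3 - <<'E'
from cell import manip
s=manip.read_state(); print(s["moment"],s["wrist_force"])
E
```

```text
clock: 12.1
eef_pos: [536.9, -102.9, 106.9]
eef_rot: [-1.57, -0.002, -1.706]
wrist_force: [-2.2, -12.6, -3.8]
finger_gap: 19.7
[-2.31867928e+00  3.78938503e-01  6.19022955e-04] [ -2.24134174 -12.56751795  -3.78202489]
```

```bash
python3 -m jog '[-1.5,0,0,0,0,0,-3,0,0,0,0,0,-4.5,0,0,0,0,0,-6,0,0,0,0,0,-7.5,0,0,0,0,0,-9,0,0,0,0,0,-10.5,0,0,0,0,0,-12,0,0,0,0,0,-13.5,0,0,0,0,0,-15,0,0,0,0,0]' 5 60;  python3 - <<'E'
from cell import manip
s=manip.read_state(); print(s["moment"],s["wrist_force"])
E
```

```text
clock: 12.93
eef_pos: [538.9, -88.0, 106.9]
eef_rot: [-1.57, -0.003, -1.706]
wrist_force: [-1.9, -13.0, -4.2]
finger_gap: 19.4
[-2.42929873  0.41768657 -0.03914445] [ -1.85225981 -13.0430357   -4.24014081]
```

```bash
python3 -m jog '[-1.5,0,0,0,0,0,-3,0,0,0,0,0,-4.5,0,0,0,0,0,-6,0,0,0,0,0,-7.5,0,0,0,0,0,-9,0,0,0,0,0,-10.5,0,0,0,0,0,-12,0,0,0,0,0,-13.5,0,0,0,0,0,-15,0,0,0,0,0]' 5 60;  python3 - <<'E'
from cell import manip
import cv2
s=manip.read_state(); print(s["moment"],s["wrist_force"])
C={n:manip.camera(n) for n in ("top","scene","wrist")}
for n in C: cv2.imwrite(f"pics/{n}9.png",C[n]["img"][:,:,::-1])
a=C["top"]["img"][190:260,260:380,::-1];b=C["scene"]["img"][160:260,280:400,::-1]
cv2.imwrite("pics/c9.png",cv2.resize(__import__('numpy').vstack([a,b[:70]]),None,fx=4,fy=4,interpolation=cv2.INTER_CUBIC))
E
```

```text
clock: 13.77
eef_pos: [540.9, -73.1, 106.9]
eef_rot: [-1.57, -0.002, -1.706]
wrist_force: [-1.5, -12.8, -4.2]
finger_gap: 19.4
[-2.40912105  0.38556957 -0.05458048] [ -1.51623075 -12.84618105  -4.2398615 ]
```

View pics/c9.png

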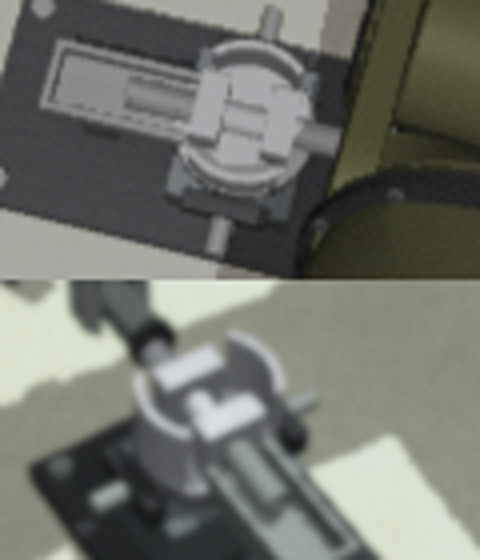

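View pics/wrist9.png

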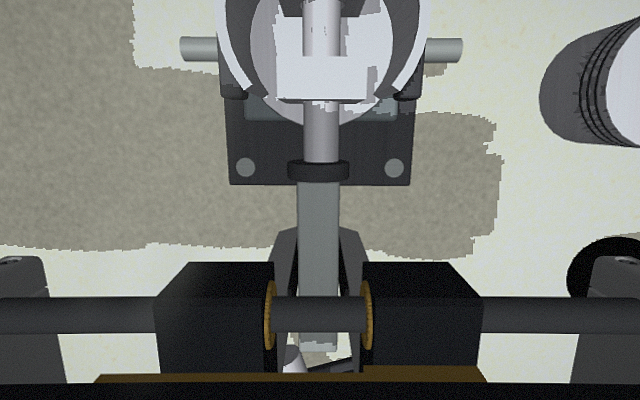

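```bash
python3 -m jog '[-1,0,0,0,0,0,-2,0,0,0,0,0,-3,0,0,0,0,0,-4,0,0,0,0,0,-5,0,0,0,0,0]' 5 60
```

```text
clock: 14.33
eef_pos: [541.7, -66.4, 106.7]
eef_rot: [-1.571, 0.0, -1.705]
wrist_force: [-0.3, 0.5, -3.4]
finger_gap: 19.9
```

```bash
python3 -m jog '[-0.8,0,0,0,0,0,-1.5,0,0,0,0,0]' 5 60
```

```text
clock: 14.5
eef_pos: [541.9, -65.0, 106.7]
eef_rot: [-1.571, 0.0, -1.705]
wrist_force: [-0.2, -0.8, -4.8]
finger_gap: 19.6
```

```bash
python3 -m jog '[-0.8,0,0,0,0,0,-1.5,0,0,0,0,0]' 5 60
```

```text
clock: 14.67
eef_pos: [542.1, -63.6, 106.8]
eef_rot: [-1.571, 0.0, -1.705]
wrist_force: [-0.1, -1.4, -3.5]
finger_gap: 19.6
```

Force has vanished: the pin is out of the boss. Checking.

```bash
python3 - <<'E'
from cell import manip
import cv2, numpy as np
C={n:manip.camera(n) for n in ("top","scene")}
a=C["top"]["img"][190:260,260:380,::-1];b=C["scene"]["img"][165:265,290:390,::-1]
cv2.imwrite("pics/c10a.png",cv2.resize(a,None,fx=6,fy=6,interpolation=cv2.INTER_CUBIC))
cv2.imwrite("pics/c10b.png",cv2.resize(b,None,fx=6,fy=6,interpolation=cv2.INTER_CUBIC))
E
```

```text
(no output)
```

View pics/c10a.png

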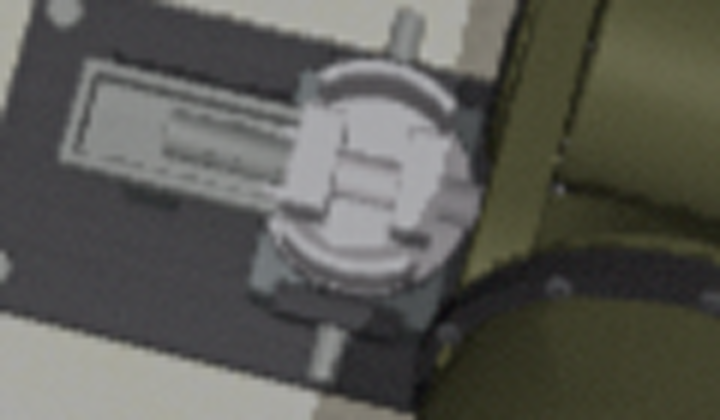

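View pics/c10b.png

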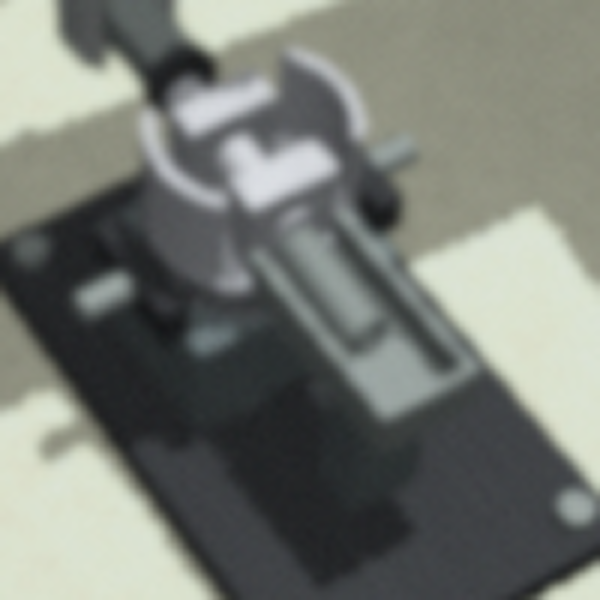

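```bash
python3 - <<'E'
from cell import manip
from h import *
from fitc import f,W
import numpy as np
C={n:manip.camera(n) for n in ("top","scene")}
for n,(y0,y1,x0,x1) in {"top":(190,260,260,380),"scene":(165,265,290,390)}.items():
    im=[]
    for z in (97,104):
        t=cv2.resize(np.ascontiguousarray(C[n]["img"][y0:y1,x0:x1,::-1]),None,fx=4,fy=4,interpolation=cv2.INTER_CUBIC)
        p=np.array(f.x).copy()
        if n=="top": p[:2]+=f.x[5:7]
        for yy in (29,77):
            a=np.linspace(0,2*np.pi,40); P=W(p,np.c_[9*np.cos(a),np.full(40,yy),z+9*np.sin(a)])
            q=((proj(C[n],P)-[x0,y0]+.5)*4-.5).astype(int)
            cv2.polylines(t,[q.reshape(-1,1,2)],True,(0,0,255),1)
        im.append(t)
    cv2.imwrite(f"pics/c11{n}.png",np.vstack(im) if n=="top" else np.hstack(im))
E
```

```text
(no output)
```

View pics/c11top.png

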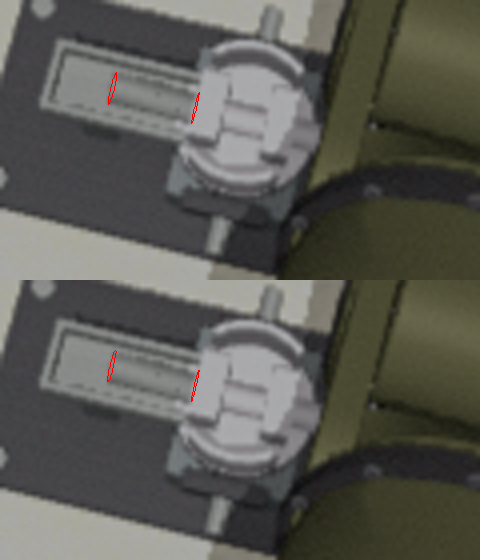

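View pics/c11scene.png

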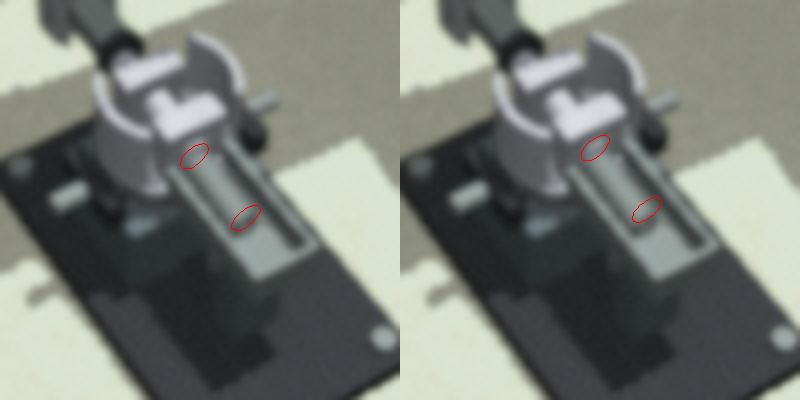

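```bash
python3 -m jog '[3,0,0,0,0,0,7,0,0,0,0,0,12,0,0,0,0,0,18,0,0,0,0,0,24,0,0,0,0,0,30,0,0,0,0,0,36,0,0,0,0,0,42,0,0,0,0,0]' 5 60
python3 -m jog '[8,0,0,0,0,0,16,0,0,0,0,0,24,0,0,0,0,0,32,0,0,0,0,0,42,0,0,0,0,0,52,0,0,0,0,0,62,0,0,0,0,0,70,0,0,0,0,0]' 5 60
python3 - <<'E'
from cell import manip
import cv2, numpy as np
C={n:manip.camera(n) for n in ("top","scene","wrist")}
a=C["top"]["img"][190:260,260:380,::-1];b=C["scene"]["img"][165:265,290:390,::-1]
cv2.imwrite("pics/c12a.png",cv2.resize(a,None,fx=5,fy=5,interpolation=cv2.INTER_CUBIC))
cv2.imwrite("pics/c12b.png",cv2.resize(b,None,fx=5,fy=5,interpolation=cv2.INTER_CUBIC))
cv2.imwrite("pics/w12.png",C["wrist"]["img"][:,:,::-1])
E
```

```text
clock: 15.53
eef_pos: [536.3, -106.1, 106.7]
eef_rot: [-1.571, -0.0, -1.705]
wrist_force: [1.3, 0.7, -3.9]
finger_gap: 19.8
clock: 16.2
eef_pos: [526.9, -176.0, 106.7]
eef_rot: [-1.571, -0.0, -1.706]
wrist_force: [-0.7, -0.1, -3.8]
finger_gap: 19.8
```

View pics/c12b.png

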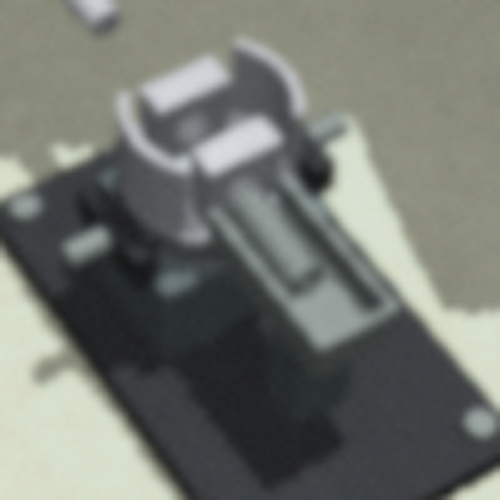

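View pics/w12.png

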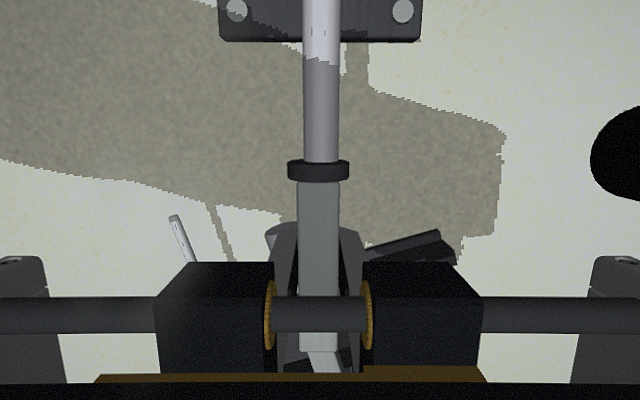

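```bash
python3 -m jog '[26,-20,22,0,-6,0,52,-20,45,0,-12,0,77.8,-20,67.2,0,-18.1,0,77.8,-20,67.2,0,-18.1,0,77.8,-20,67.2,0,-18.1,0,77.8,-20,67.2,0,-18.1,0,77.8,-20,67.2,0,-18.1,0,77.8,-20,67.2,0,-18.1,0,77.8,-20,67.2,0,-18.1,0,77.8,-20,67.2,0,-18.1,0]' 5 60
python3 -m jog '[0,0,0,0,0,0,0,0,0,0,0,0,0,0,0,0,0,0]' 5 60
python3 - <<'E'
from cell import manip
from h import *
s=manip.read_state()
T=R.from_euler('xyz',s["eef_rot"]).as_matrix()
print(s["eef_pos"],s["eef_rot"],T.T@(np.array([583.0,-262.1,42])-s["eef_pos"]))
c=manip.camera("wrist"); cv2.imwrite("pics/w13.png",c["img"][:,:,::-1])
E
```

```text
clock: 17.18
eef_pos: [583.3, -260.4, 127.1]
eef_rot: [-1.571, -0.0, -1.389]
wrist_force: [0.0, -0.4, -3.8]
finger_gap: 19.7
clock: 17.43
eef_pos: [583.2, -260.8, 126.8]
eef_rot: [-1.571, -0.0, -1.389]
wrist_force: [-0.4, -0.1, -3.2]
finger_gap: 19.2
[ 583.24055234 -260.75144411  126.82292588] [-1.57076748e+00 -5.41804613e-05 -1.38932323e+00] [ 1.2784008  84.82298139 -0.48243497]
```

View pics/w13.png

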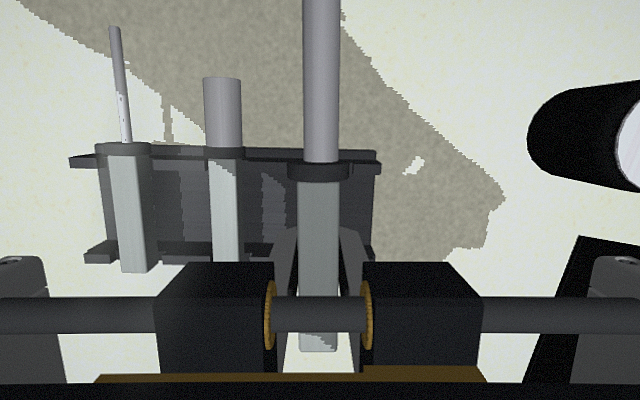

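```bash
python3 -m jog '[1,25,-0.4,0,0,0,1,50,-0.4,0,0,0,1,65,-0.4,0,0,0,1,74,-0.4,0,0,0,1,78,-0.4,0,0,0,1,80,-0.4,0,0,0,1,80,-0.4,0,0,0,1,80,-0.4,0,0,0,1,80,-0.4,0,0,0,1,80,-0.4,0,0,0]' 5 60
```

```text
clock: 18.32
eef_pos: [583.4, -262.0, 47.6]
eef_rot: [-1.57, -0.001, -1.389]
wrist_force: [0.1, 0.8, -3.5]
finger_gap: 19.5
```

```bash
python3 -m jog '[0,1,0,0,0,0,0,2,0,0,0,0,0,3,0,0,0,0,0,3,0,0,0,0,0,3,0,0,0,0,0,3,0,0,0,0]' 5 60; python3 -m jog '[0,0.5,0,0,0,0,0,1,0,0,0,0,0,1,0,0,0,0,0,1,0,0,0,0]' 5 60
```

```text
clock: 18.82
eef_pos: [583.1, -261.9, 43.7]
eef_rot: [-1.571, -0.0, -1.389]
wrist_force: [0.0, -0.4, -4.5]
finger_gap: 19.5
clock: 19.15
eef_pos: [583.0, -261.9, 42.7]
eef_rot: [-1.571, -0.0, -1.389]
wrist_force: [-0.2, 0.2, -4.4]
finger_gap: 19.5
```

```bash
python3 -m jog '[0,0.5,0,0,0,0,0,0.5,0,0,0,0,0,0.5,0,0,0,0]' 5 60; python3 -m jog '[0,0.4,0,0,0,0,0,0.4,0,0,0,0,0,0.4,0,0,0,0]' 5 60
```

```text
clock: 19.4
eef_pos: [583.0, -261.8, 42.2]
eef_rot: [-1.571, 0.0, -1.389]
wrist_force: [0.1, -0.1, -4.2]
finger_gap: 19.3
clock: 19.65
eef_pos: [583.0, -261.9, 41.8]
eef_rot: [-1.571, -0.0, -1.389]
wrist_force: [0.2, 0.0, -3.5]
finger_gap: 19.6
```

```bash
python3 -m jog '[0,0.4,0,0,0,0,0,0.4,0,0,0,0,0,0.4,0,0,0,0]' 5 60; python3 - <<'E'
from cell import manip
import cv2
c=manip.camera("wrist"); cv2.imwrite("pics/w14.png",c["img"][:,:,::-1])
E
```

```text
clock: 19.9
eef_pos: [583.1, -261.9, 41.8]
eef_rot: [-1.571, -0.0, -1.389]
wrist_force: [-2.2, 1.3, 1.1]
finger_gap: 19.6
```

View pics/w14.png

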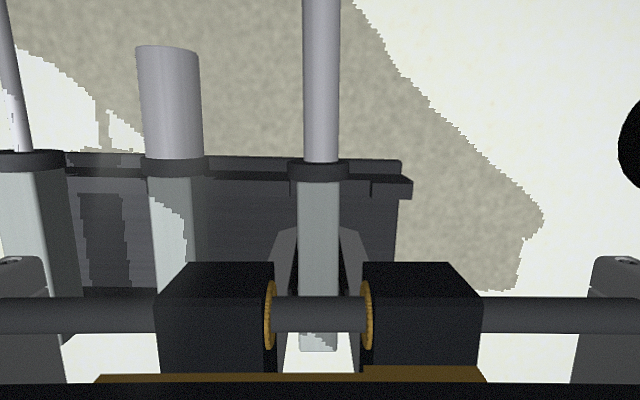

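```bash
python3 -m jog '[0,0,0,0,0,0,0,0,0,0,0,0,0,0,0,0,0,0,0,0,0,0,0,0,0,0,0,0,0,0,0,0,0,0,0,0]' 50 60; python3 -m jog '[0,-10,0,0,0,0,0,-35,0,0,0,0,0,-70,0,0,0,0,0,-105,0,0,0,0,0,-140,0,0,0,0,0,-140,0,0,0,0,0,-140,0,0,0,0,0,-140,0,0,0,0]' 50 60
python3 - <<'E'
from cell import manip
import cv2, numpy as np
C={n:manip.camera(n) for n in ("top","scene","wrist")}
for n in C: cv2.imwrite(f"pics/{n}15.png",C[n]["img"][:,:,::-1])
E
```

```text
clock: 20.45
eef_pos: [583.1, -261.9, 41.5]
eef_rot: [-1.571, -0.0, -1.389]
wrist_force: [0.2, -0.3, -0.4]
finger_gap: 49.6
clock: 21.12
eef_pos: [582.8, -261.7, 181.2]
eef_rot: [-1.571, 0.0, -1.389]
wrist_force: [-0.5, 0.2, -0.5]
finger_gap: 50.4
```

View pics/wrist15.png

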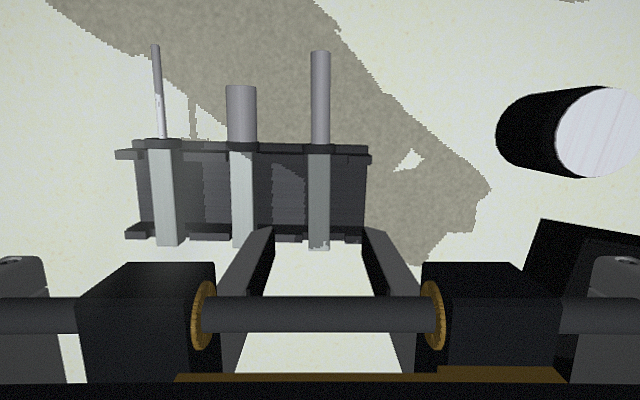

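View pics/scene15.png

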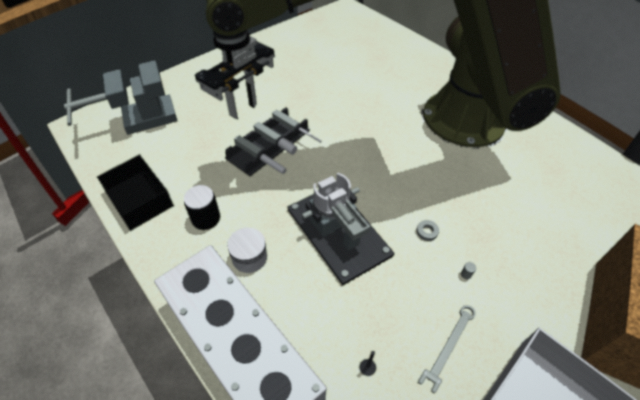

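View pics/top15.png

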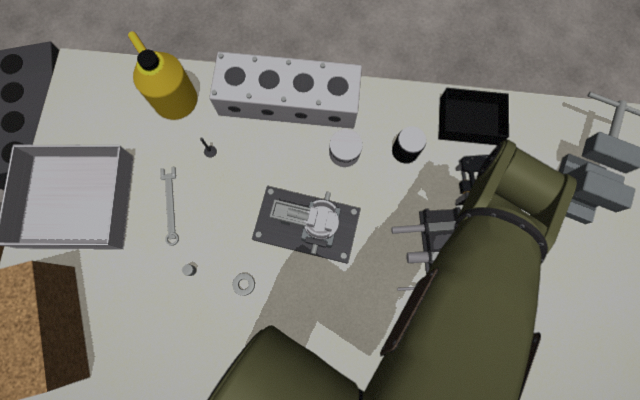

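```bash
python3 - <<'E'
from cell import manip
print(manip.sign_off())
E
```

```text
the job is handed in; nothing more can be done
None
```

The gudgeon pin is out of the piston and lying in the catch trough. The medium drift is back in its own slot, and I handed the job in with about 21 s on the clock at my last reading.

- **Finding the drift:** the medium drift was in the rack's +x slot. From the wrist picture its nose sat about 3.2 mm below and 1.35 mm to +x of the head's centre, which matches the 3.5 mm given.
- **Pushing:** the nose went into the bore with no force I could measure on the piston. It met the pin's near end about 8 mm inside the mouth and pushed steadily at about 13 N. I stopped about 3 mm after the force fell away.
- **Checks on the pin:** the camera views matched the pin lying on the trough floor, well short of the end stop, and it stayed there as I drew the drift out.
- **Returning the drift:** I lowered it to the pose it was picked up from until the rails took its weight, then opened the gripper and lifted clear. The last pictures show it flat in its slot and the bystanders apparently where they were. The wrist force read about zero.
- **Disagreements:** the cameras differed by about 1 to 2 mm, and my fit of the piston's skirt came out about 1.5 mm small in radius. The nose height from the wrist picture was also about 1 mm off the value I worked out from the rails. None of these affected the fit.

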